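Close up a thermoblock on the vacuum fixture

TASK

Stack the two aluminium thermoblock halves on the black pad of the vacuum fixture, the plain half at the bottom and the half with the brass stubs right way up on top, both flush with the edges of the pad. With the pile in place, turn the red vent handle fully shut (crosswise to its pipe), and only after that turn the blue vacuum handle fully open (in line with its pipe). Leave the boiler coil, the oil bottle and the white tape roll where they stand.

Things in the scene. Friction and masses are not known exactly. Their poses are not given: they have to be found in the camera images.
- fixture: vacuum fixture bolted to the bench: grey base plate 8 mm thick (x -78..+102, y -154..+130 mm from its origin, which is on the bench); black pad at x -55..55, y 56..114, top 36 mm; aluminium manifold block at x 62..96, y -137..13, top 52 mm; two brass ball valves stick out of the block to -x, at y = -10 (red) and -115 (blue), pipes along x; ports reach x = -57, below 52 mm
- pad_top (a point): centre of the pad's top face, 36 mm above the bench; the pad is 110 mm along the fixture's x and 58 mm along its y, the same outline as the halves. Axes are the fixture's
- lower_top (a point): centre of the lower half's top (joint) face
- lower_half: plain aluminium thermoblock half 110 x 58 x 14 mm (x, y, z), 0.2 kg, with a dark flow channel drawn on its flat top; origin at the centre of its underside. Starts right way up, flat on the bench
- upper_half: aluminium thermoblock half 110 x 58 x 14 mm (x, y, z), 0.2 kg, with two brass pipe stubs (10 mm thick, to 28 mm above its underside, at x = -34 and +34 mm) standing on its top; origin at the centre of its underside. Starts right way up, flat on the bench
- vent_handle (a joint): red lever of the vent valve, rad: 0 = open, the lever points to the fixture's -x, in line with its pipe; 1.571 = shut stop, the lever points to the fixture's -y. Grows anticlockwise seen from above. Stiff, about 3 N at the grip, stays where it is left
- vent_handle_hinge (a point): point on the red lever's vertical hinge axis, 76 mm above the bench, fixture x = 0, y = -10 mm
- vent_handle_grip (a point): middle of the red sleeve of the vent lever, 55 mm from its axis; the sleeve is 12 mm wide, 16 mm high (68 to 84 mm above the bench) and runs from 27 to 79 mm from the axis
- vacuum_handle (a joint): blue lever of the vacuum valve, rad: 0 = shut, the lever points to the fixture's -y, across its pipe; 1.571 = open stop, the lever points to the fixture's -x. Grows clockwise seen from above. Stiff, about 3 N at the grip, stays where it is left
- vacuum_handle_hinge (a point): point on the blue lever's vertical hinge axis, 76 mm above the bench, fixture x = 0, y = -115 mm
- vacuum_handle_grip (a point): middle of the blue sleeve of the vacuum lever, 55 mm from its axis; sleeve as on the red lever
- coil: copper boiler coil standing loose in front of the pad, 64 x 61 x 105 mm, origin at the centre of its underside; not to be disturbed
- oil_bottle: white oil bottle with a red nozzle standing loose in front of the valves, 43 mm thick, 133 mm high, origin at the centre of its underside; not to be disturbed
- tape_roll: white tape roll lying flat on the left of the bench, 60 mm across, 17 mm high, origin at the centre of its underside; not to be disturbed
Not all that is in view belongs to the job. What is shaped like the lower_half but orange is not meant.

How it is judged:
By the outcome, as a careful person would: the job done as asked, in the order asked, and still so for the second after the job is handed in, with the robot touching nothing.
It also fails if it takes over 72 s, if anything falls off the work surface, if the arm or the gripper's body presses on something with over 40 N, if the wrist force passes 120 N, or if a joint passes its speed limit or range.

ROBOT

A 6-joint arm with a two-finger parallel gripper is mounted at the origin on a cart in front of the work surface, level with it; the furniture and walls round the work are solid. World frame = base frame: x ahead of the robot, y to its left, z up, the work surface at z = 0. Lengths are in m, angles in rad, forces in N, time in s.
With the tool pointing down it reaches from about 0.375 to 0.925 m from the base axis. Payload 5.7 kg.
Tool frame: the origin (TCP) lies on the centre line of the jaws, within the pads' length; the fingertips stand 17 mm ahead of it and the grasp point (between the pads) lies 2 mm behind it; z points along the fingers, y is the line along which they close (so a half turn about z gives the same grasp; the last joint's range is limited). The gripper opens to 85 mm and grips with 20 to 120 N. Pads are 22 mm wide; open, the fingers measure 114 mm over their backs; the gripper's body (76 mm by 85 mm) begins 54 mm behind the grasp point. The pads swing forward as they close: fully open they stand 13 mm farther back than shut.
Start: joints at [1.106, 0.359, 1.51, -0, 1.272, -0.115], TCP at [0.206, 0.564, 0.248] pointing down, gripper open.
Joint ranges: [-2.97, 2.97], [-1.01, 2.36], [0.21, 2.38], [-0.96, 4.11], [0.2, 2.71], [-2.98, 2.98]. Speed limits (rad/s): [2.39, 2.39, 3.14, 3.14, 3.14, 3.14].

INTERFACE

Orientations are given as a unit quaternion [w, x, y, z].
In Python, from rig import manip, gripper_to, planner, optics, ticket gives the robot as it stands. Calls block until the motion is done:
- manip.reach(position, orientation): joint-space move of the TCP to a pose.
- manip.move_l(position, orientation=None, rate=0.15, until_force=None): straight line of the TCP; orientation=None keeps the orientation; rate is the mean speed in m/s. With until_force (N) it stops when the force on the tool has changed by that much, and returns True; else False.
- manip.movej(angles): joint-space move.
- gripper_to(opening, newtons=None): finger opening in m; newtons is the grip in N (None keeps the last); returns when the fingers have stopped.
- manip.pause(seconds).
- planner.ik(position, orientation): joint angles nearest the present ones, or None.
- optics.camera(name): name is "scene" or "top" or "wrist"; returns (picture, depth): 480x640x3 uint8, red, green, blue; 480x640 float32, m along the optical axis (not along the pixel's ray), 0 where there is no reading.
- optics.camera_model(name): a dict with "camera_matrix" (3x3 intrinsics, pixels), "position" and "attitude" of the camera in the world. Camera axes: x right, y up, looking along -z (the intrinsics and any distortion apply to the point x, -y, -z); pixel columns grow to the right and rows downward; lengths in m; the calibration is good to about 2 mm. A picture is of the moment at which its call begins: read the wrist's pose just before it. camera_model takes no time and is no camera call; for the wrist camera it gives the pose at the moment of the call.
A pose or a line that the arm cannot do raises manip.PlanningError and nothing moves.
- ticket.close_job(): hands the job in; it is judged then, once.
Readings, each from a call of its own:
- manip.get_time_s(): time.
- manip.get_joint_pos(): joint angles.
- manip.get_dq(): joint speeds.
- manip.get_effort(): joint torques, N m.
- manip.get_tcp_pos(): TCP position.
- manip.get_eef_rot(): TCP orientation.
- manip.get_contact_force(): force on the tool from outside, world axes, zero at the start.
- manip.get_ft_torque(): the same for the moment, N m.
- manip.get_width(): finger opening in m.
- manip.get_finger_force(): force on a finger pad.
Only numpy, scipy, OpenCV 4.12 (cv2) and the standard library are available. Lean on these libraries where they do the work, as an engineer would, in place of code of your own. Each camera call takes 0.05 s, during which the arm holds its last target. There are 200 camera calls.

## Working session

There is one attempt and no reset: what is moved stays moved. The work goes in short steps, each a Python script; the robot and the scene stay as the last script left them, time stands still between calls to the robot, and variables do not carry over. Pictures are saved under pics/ and viewed, at most 13 in all, crops included, and the job is handed in when it is done.

```bash
ls; mkdir -p pics; python3 - <<'E'
from rig import manip, optics
import cv2,numpy as np
for n in("scene","top"):
    p,d=optics.camera(n); cv2.imwrite(f"pics/{n}0.png",p[...,::-1]); np.savez(f"{n}0.npz",p=p,d=d)
    print(n,optics.camera_model(n))
print(optics.camera_model("wrist"),manip.get_time_s(),manip.get_eef_rot())
E
```

```text
pics
scene {'camera_matrix': array([[606.48478556,   0.        , 333.20924199],
       [  0.        , 606.48478556, 256.92842317],
       [  0.        ,   0.        ,   1.        ]]), 'position': array([-0.40206343, -0.75962236,  1.21441598]), 'attitude': array([ 0.82874687,  0.35888952, -0.17920109, -0.39021008])}
top {'camera_matrix': array([[518.75989775,   0.        , 312.30999973],
       [  0.        , 518.75989775, 238.08136617],
       [  0.        ,   0.        ,   1.        ]]), 'position': array([0.48544801, 0.00873585, 1.32756375]), 'attitude': array([-0.69952052, -0.02908515,  0.01868149,  0.71377595])}
{'camera_matrix': array([[361.57893786,   0.        , 322.49690138],
       [  0.        , 361.57893786, 240.96826558],
       [  0.        ,   0.        ,   1.        ]]), 'position': array([0.14335103, 0.58576719, 0.37309695]), 'attitude': array([ 0.81224139, -0.10745675, -0.07451922,  0.56847503])} 0.1 [-2.52850946e-04  1.74021765e-01  9.84741423e-01 -8.31291775e-04]
```

View pics/top0.png

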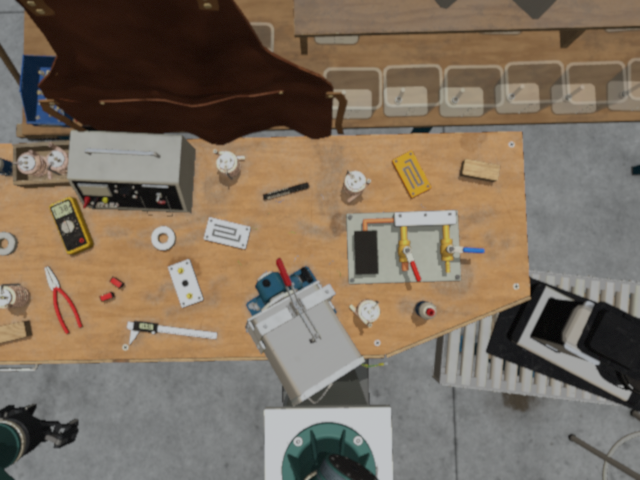

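View pics/scene0.png

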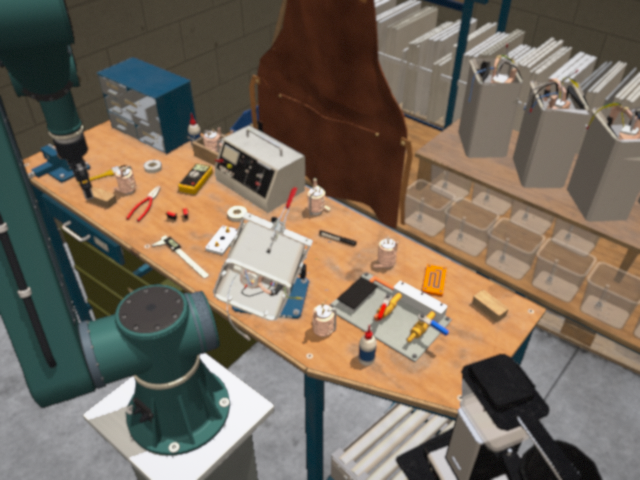

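Top view: plain half at (228,233), stubbed half (186,283), tape (163,238), fixture with pad (367,252), red lever end (417,270), blue lever end (480,250), coil (368,312), bottle (427,310). The orange decoy is at (410,173). The scene view agrees, and shows a tall case in front of the robot at about (265,270).

```bash
cat > h.py <<'E'
import numpy as np, cv2
from scipy.spatial.transform import Rotation as R
def rot(q): return R.from_quat(np.roll(q,-1)).as_matrix()
def proj(m,P):
    c=(np.atleast_2d(P)-m["position"])@rot(m["attitude"]); K=m["camera_matrix"]
    return np.c_[K[0,2]+K[0,0]*c[:,0]/-c[:,2], K[1,2]-K[1,1]*c[:,1]/-c[:,2]]
def ray(m,uv):
    uv=np.atleast_2d(uv).astype(float); K=m["camera_matrix"]
    d=np.c_[(uv[:,0]-K[0,2])/K[0,0],-(uv[:,1]-K[1,2])/K[1,1],-np.ones(len(uv))]
    return m["position"], d@rot(m["attitude"]).T
def onz(m,uv,z):
    o,d=ray(m,uv); return o+d*((z-o[2])/d[:,2])[:,None]
def depthpt(m,uv,D):
    o,d=ray(m,uv); uv=np.atleast_2d(uv).astype(int); return o+d*D[uv[:,1],uv[:,0]][:,None]
def tri(m1,u1,m2,u2):
    "midpoints of rays, and gap"
    o1,d1=ray(m1,u1);o2,d2=ray(m2,u2);out=[]
    for a,b in zip(d1,d2):
        s=np.linalg.lstsq(np.c_[a,-b],o2-o1,rcond=None)[0]
        p,q=o1+a*s[0],o2+b*s[1]; out.append(np.r_[(p+q)/2,np.linalg.norm(p-q)])
    return np.array(out)
E
python3 - <<'E'
from h import *
from rig import manip,optics
np.set_printoptions(precision=3,suppress=True)
m=optics.camera_model("top");D=np.load("top0.npz")["d"]
print(proj(m,[manip.get_tcp_pos(),[0,0,0]]))
pts=dict(low=(215,233),up=(186,290),tape=(157,233),orange=(410,173),pad=(367,252),plateTL=(347,212),plateTR=(461,210),plateBL=(347,282),plateBR=(461,282),red=(417,270),blue=(478,251),coil=(370,310),bottle=(427,310),case=(310,350),caseL=(250,320),caseR=(355,340),pot=(355,180),pot2=(228,160),ps=(130,150),vice=(265,285),caserod=(281,263))
for k,v in pts.items(): print(k,depthpt(m,v,D)[0], onz(m,v,0)[0])
E
```

```text
[[ 53.449 414.979]
 [327.854 468.448]]
low [0.593 0.275 0.011] [0.594 0.278 0.   ]
up [0.45  0.349 0.016] [0.449 0.353 0.   ]
tape [0.595 0.42  0.024] [0.597 0.428 0.   ]
orange [ 0.736 -0.225  0.014] [ 0.739 -0.228  0.   ]
pad [ 0.535 -0.108  0.037] [ 0.537 -0.112  0.   ]
plateTL [ 0.641 -0.063 -0.002] [ 0.641 -0.063  0.   ]
plateTR [ 0.64  -0.355  0.002] [ 0.64  -0.355  0.   ]
plateBL [ 0.461 -0.059 -0.001] [ 0.462 -0.059  0.   ]
plateBR [ 0.456 -0.348  0.   ] [ 0.456 -0.348  0.   ]
red [ 0.488 -0.222  0.083] [ 0.489 -0.238  0.   ]
blue [ 0.531 -0.368  0.085] [ 0.534 -0.394  0.   ]
coil [ 0.396 -0.108  0.083] [ 0.39  -0.115  0.   ]
bottle [ 0.394 -0.24   0.098] [ 0.387 -0.259  0.   ]
case [0.327 0.033 0.237] [0.292 0.039 0.   ]
caseL [0.389 0.16  0.223] [0.37 0.19 0.  ]
caseR [ 0.315 -0.075  0.003] [ 0.315 -0.075  0.   ]
pot [ 0.707 -0.079  0.094] [ 0.723 -0.086  0.   ]
pot2 [0.765 0.228 0.082] [0.783 0.242 0.   ]
ps [0.778 0.443 0.15 ] [0.816 0.499 0.   ]
vice [0.462 0.128 0.211] [0.458 0.151 0.   ]
caserod [0.507 0.086 0.3  ] [0.513 0.109 0.   ]
```

```bash
python3 - <<'E'
from h import *
from rig import manip,optics,planner,gripper_to
np.set_printoptions(precision=3,suppress=True)
m=optics.camera_model("top");D=np.load("top0.npz")["d"]
v,u=np.mgrid[0:480,0:640]; uv=np.c_[u.ravel(),v.ravel()]
P=depthpt(m,uv,D); P=P[D.ravel()>0]
for y in np.arange(-.1,.3,.05):
    s=P[(abs(P[:,1]-y)<.025)&(P[:,0]>.3)&(P[:,0]<.75)]
    print("y%.2f"%y,[(round(x,2),round(s[abs(s[:,0]-x)<.025][:,2].max(),2)) for x in np.arange(.35,.75,.05) if (abs(s[:,0]-x)<.025).any()])
def q(yaw): # tool down, tool y at angle yaw
    a=R.from_euler('z',yaw-np.pi/2)*R.from_quat([0,1,0,0])   # R base: x->-x, y->y, z->-z
    r=a.as_quat(); return np.roll(r,1)
for i,(p) in enumerate([(.46,.34,.33),(.52,.30,.33)]):
    manip.reach(np.array(p),q(np.pi/2))
    mm=optics.camera_model("wrist");pic,d=optics.camera("wrist")
    np.savez(f"wA{i}.npz",p=pic,d=d,**mm);cv2.imwrite(f"pics/wA{i}.png",pic[...,::-1])
    print(mm["position"],manip.get_tcp_pos(),manip.get_eef_rot(),manip.get_joint_pos(),manip.get_time_s())
E
cat >> h.py <<'E'
def q(yaw): # tool down, tool y axis at world angle yaw
    return np.roll((R.from_euler('z',yaw-np.pi/2)*R.from_quat([0,1,0,0])).as_quat(),1)
E
```

```text
y-0.10 [(np.float64(0.35), np.float64(0.11)), (np.float64(0.4), np.float64(0.1)), (np.float64(0.45), np.float64(0.01)), (np.float64(0.5), np.float64(0.04)), (np.float64(0.55), np.float64(0.04)), (np.float64(0.6), np.float64(0.04)), (np.float64(0.65), np.float64(0.02)), (np.float64(0.7), np.float64(0.11))]
y-0.05 [(np.float64(0.35), np.float64(0.23)), (np.float64(0.4), np.float64(0.21)), (np.float64(0.45), np.float64(0.01)), (np.float64(0.5), np.float64(0.01)), (np.float64(0.55), np.float64(0.02)), (np.float64(0.6), np.float64(0.02)), (np.float64(0.65), np.float64(0.02)), (np.float64(0.7), np.float64(0.1))]
y0.00 [(np.float64(0.35), np.float64(0.29)), (np.float64(0.4), np.float64(0.28)), (np.float64(0.45), np.float64(0.24)), (np.float64(0.5), np.float64(0.01)), (np.float64(0.55), np.float64(0.01)), (np.float64(0.6), np.float64(0.01)), (np.float64(0.65), np.float64(0.01)), (np.float64(0.7), np.float64(0.01))]
y0.05 [(np.float64(0.35), np.float64(0.28)), (np.float64(0.4), np.float64(0.28)), (np.float64(0.45), np.float64(0.29)), (np.float64(0.5), np.float64(0.29)), (np.float64(0.55), np.
[... 881 characters left out ...]
.float64(0.01)), (np.float64(0.55), np.float64(0.02)), (np.float64(0.6), np.float64(0.02)), (np.float64(0.65), np.float64(0.01)), (np.float64(0.7), np.float64(0.01))]
y0.25 [(np.float64(0.35), np.float64(0.01)), (np.float64(0.4), np.float64(0.01)), (np.float64(0.45), np.float64(0.01)), (np.float64(0.5), np.float64(0.01)), (np.float64(0.55), np.float64(0.02)), (np.float64(0.6), np.float64(0.02)), (np.float64(0.65), np.float64(0.02)), (np.float64(0.7), np.float64(0.01))]
[0.393 0.341 0.455] [0.459 0.341 0.33 ] [-0. -0.  1. -0.] [ 0.517  0.256  1.457  0.     1.43  -1.054] 1.4583
[0.454 0.3   0.455] [0.519 0.301 0.329] [-0.001 -0.     1.     0.   ] [ 0.409  0.299  1.396  0.001  1.447 -1.162] 1.9
```

View pics/wA1.png

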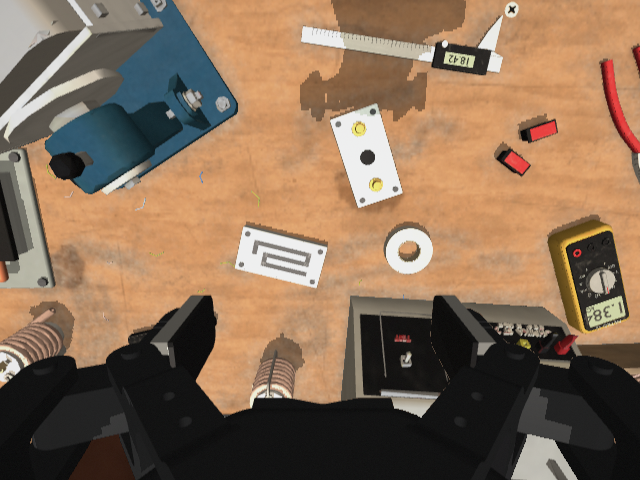

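```bash
python3 - <<'E'
from h import *
from rig import manip,optics,planner,gripper_to
np.set_printoptions(precision=3,suppress=True)
manip.reach(np.array([.56,.25,.42]),q(np.pi/2))
for i,(p) in enumerate([(.48,-.16,.40),(.44,-.21,.36)]):
    manip.reach(np.array(p),q(np.pi/2))
    mm=optics.camera_model("wrist");pic,d=optics.camera("wrist")
    np.savez(f"wB{i}.npz",p=pic,d=d,**mm);cv2.imwrite(f"pics/wB{i}.png",pic[...,::-1])
    print(mm["position"],manip.get_tcp_pos(),manip.get_joint_pos(),manip.get_time_s())
for i in (0,1):
    z=np.load(f"wA{i}.npz");hsv=cv2.cvtColor(z["p"],cv2.COLOR_RGB2HSV)
    M=((hsv[...,1]<40)&(hsv[...,2]>170)).astype(np.uint8)
    cs,_=cv2.findContours(cv2.morphologyEx(M,cv2.MORPH_OPEN,np.ones((3,3))),cv2.RETR_EXTERNAL,cv2.CHAIN_APPROX_NONE)
    for c in cs:
        a=cv2.contourArea(c)
        if a>1200:
            hull=cv2.convexHull(c); W=onz(z,hull[:,0,:]+0.0,.014)
            r=cv2.minAreaRect((W[:,:2]*1000).astype(np.float32)); ri=cv2.boxPoints(cv2.minAreaRect(c))
            print(i,a,cv2.minAreaRect(c)[0],"rect mm",r)
E
```

```text
[ 0.414 -0.159  0.525] [ 0.481 -0.159  0.4  ] [-0.457  0.114  1.47   0.     1.557 -2.029] 4.0083
[ 0.374 -0.21   0.485] [ 0.441 -0.21   0.36 ] [-0.586  0.105  1.574  0.001  1.462 -2.157] 4.4583
0 1458.5 (375.0, 295.0) rect mm ((585.7473754882812, 410.0600891113281), (59.78782653808594, 58.08498764038086), 1.2722870111465454)
0 3104.5 (250.66943359375, 300.96063232421875) rect mm ((594.20458984375, 246.568359375), (108.7076416015625, 57.57630157470703), 75.45397186279297)
0 3965.0 (332.0500183105469, 206.1499786376953) rect mm ((468.840087890625, 353.2905578613281), (109.68427276611328, 57.19267654418945), 18.964200973510742)
1 1577.5 (544.0, 457.0) rect mm ((913.53857421875, 643.2879638671875), (98.96723937988281, 81.04895782470703), 83.54208374023438)
1 1618.0 (409.0, 250.5) rect mm ((585.5015869140625, 410.44219970703125), (60.021202087402344, 58.55432891845703), 2.580143451690674)
1 3529.5 (279.91180419921875, 257.35296630859375) rect mm ((594.347900390625, 246.3817596435547), (108.71089172363281, 57.3685302734375), 75.440673828125)
1 1642.5 (29.709644317626953, 225.77447509765625) rect mm ((560.8800659179688, -66.84333801269531), (56.459774017333984, 171.2933349609375), 71.2155532836914)
1 4418.5 (367.0730285644531, 155.4764404296875) rect mm ((469.04901123046875, 353.0732116699219), (109.64448547363281, 57.28544616699219), 18.985820770263672)
1 2144.5 (55.014678955078125, 91.51387023925781) rect mm ((398.5469970703125, -6.573516845703125), (44.43245315551758, 162.78289794921875), 39.17235565185547)
1 1650.5 (367.32080078125, 43.84700012207031) rect mm ((347.5804748535156, 350.3315124511719), (147.20266723632812, 15.824774742126465), 82.02823638916016)
1 2291.5 (24.5, 40.0) rect mm ((338.0677490234375, -44.65694046020508), (53.71559524536133, 84.69149780273438), 36.29132843017578)
```

View pics/wB1.png

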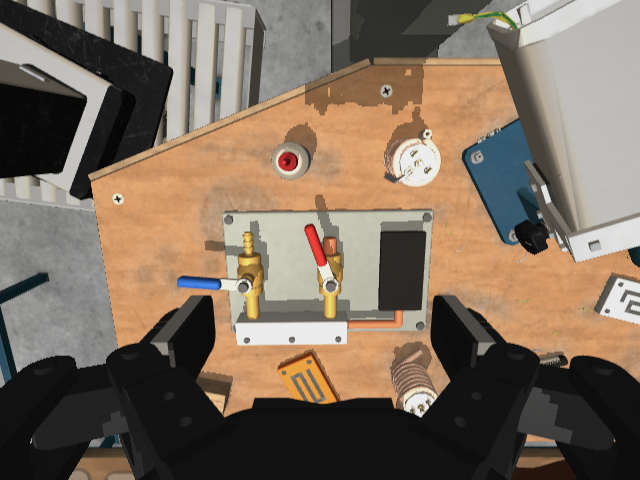

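The stubbed half, plain half and tape are found within 0.3 mm between two views. wB1 shows the pad at (402,270), red lever from hinge (330,287) to (313,235), blue lever pointing left at (200,283), and coil and bottle at (412,160) and (290,160).

```bash
python3 - <<'E'
from h import *
np.set_printoptions(precision=4,suppress=True)
def big(M,box):
    x0,y0,x1,y1=box; N=np.zeros_like(M,np.uint8);N[y0:y1,x0:x1]=M[y0:y1,x0:x1]
    N=cv2.morphologyEx(N,cv2.MORPH_OPEN,np.ones((3,3)))
    return max(cv2.findContours(N,cv2.RETR_EXTERNAL,cv2.CHAIN_APPROX_NONE)[0],key=cv2.contourArea)
Z=[np.load(f"wB{i}.npz") for i in(0,1)];A=[np.load(f"wA{i}.npz") for i in(0,1)]
cen={}
def boxaround(z,P,r):
    u=proj(z,P)[0]; return [int(max(0,t)) for t in(u[0]-r,u[1]-r,u[0]+r,u[1]+r)]
def go(name,zs,fn,P,r,h):
    cs=[]
    for z in zs:
        hsv=cv2.cvtColor(z["p"],cv2.COLOR_RGB2HSV).astype(int)
        c=big(fn(hsv).astype(np.uint8),boxaround(z,P,r))
        W=onz(z,cv2.convexHull(c)[:,0,:],h)
        rr=cv2.minAreaRect((W[:,:2]*1000).astype(np.float32))
        cs.append(cv2.minAreaRect(c)[0]); print(name,rr)
    print("  tri",tri(zs[0],cs[0],zs[1],cs[1])[0])
white=lambda s:(s[...,1]<40)&(s[...,2]>170)
go("low",A,white,[.594,.246,.014],60,.014); go("up",A,white,[.469,.353,.014],60,.014)
go("pad",Z,lambda s:s[...,2]<60,[.535,-.108,.036],65,.036)
go("red",Z,lambda s:((s[...,0]<6)|(s[...,0]>174))&(s[...,1]>180)&(s[...,2]>90),[.488,-.222,.084],40,.084)
go("blue",Z,lambda s:(abs(s[...,0]-110)<14)&(s[...,1]>150)&(s[...,2]>90),[.531,-.37,.084],45,.084)
go("plate",Z,lambda s:(s[...,1]<45)&(s[...,2]>90)&(s[...,2]<215),[.56,-.2,.008],150,.008)
go("manif",Z,lambda s:(s[...,1]<25)&(s[...,2]>220),[.62,-.25,.052],80,.052)
E
```

```text
low ((594.20458984375, 246.568359375), (108.7076416015625, 57.57630157470703), 75.45397186279297)
low ((594.347900390625, 246.3817596435547), (108.71089172363281, 57.3685302734375), 75.440673828125)
  tri [0.5943 0.2457 0.0127 0.0002]
up ((468.840087890625, 353.2905578613281), (109.68427276611328, 57.19267654418945), 18.964200973510742)
up ((469.04901123046875, 353.0732116699219), (109.64448547363281, 57.28544616699219), 18.985820770263672)
  tri [0.467  0.3528 0.0162 0.0007]
pad ((536.6058959960938, -104.73685455322266), (108.38027954101562, 56.27909851074219), 0.8062165379524231)
pad ((535.4583129882812, -105.84136962890625), (109.24506378173828, 57.920230865478516), 0.6439952850341797)
  tri [ 0.5374 -0.1031  0.0264  0.0003]
red ((487.3641662597656, -216.9781036376953), (49.3487548828125, 10.928462982177734), 19.466060638427734)
red ((486.4129333496094, -217.4852752685547), (50.41579818725586, 11.125553131103516), 19.373592376708984)
  tri [ 0.4881 -0.2179  0.077   0.0003]
blue ((533.5060424804688, -355.94110107421875), (49.1808967590332, 11.185527801513672), 85.05492401123047)
blue ((532.9614868164062, -356.1538391113281), (48.472450256347656, 11.333297729492188), 85.02766418457031)
  tri [ 0.5346 -0.3577  0.08    0.0001]
plate ((548.96337890625, -201.6047821044922), (177.38682556152344, 282.7056579589844), 0.4808618128299713)
plate ((549.0733642578125, -201.80213928222656), (178.2662811279297, 282.7567138671875), 0.6504006385803223)
  tri [ 0.544  -0.2032  0.0082  0.0011]
manif ((617.327880859375, -250.80636596679688), (30.30124855041504, 146.93740844726562), 0.7835974097251892)
manif ((617.54541015625, -251.19839477539062), (146.95166015625, 31.073945999145508), 89.924560546875)
  tri [ 0.6175 -0.2511  0.0517  0.0003]
```

```bash
cat > pick.py <<'E'
from h import *
from rig import manip,gripper_to
def pick(x,y,yaw,zup=.10):
    manip.reach(np.array([x,y,zup]),q(yaw)); gripper_to(.070,40)
    manip.move_l(np.array([x,y,.028]),rate=.15)
    hit=manip.move_l(np.array([x,y,.010]),rate=.03,until_force=5)
    z0=manip.get_tcp_pos()[2]; print("touch",hit,z0)
    manip.move_l(np.array([x,y,z0+.004]),rate=.05)
    gripper_to(.045,60); print("w",manip.get_width(),manip.get_finger_force())
    manip.move_l(np.array([x,y,zup]),rate=.2); print("w",manip.get_width(),manip.get_tcp_pos(),manip.get_time_s())
    return z0+.004
E
python3 - <<'E'
from h import *
from rig import manip,optics,planner,gripper_to
np.set_printoptions(precision=4,suppress=True)
Z=[]
for i,p in enumerate([(.47,-.10,.22),(.50,-.14,.22)]):
    manip.reach(np.array(p),q(np.pi/2))
    mm=optics.camera_model("wrist");pic,d=optics.camera("wrist")
    np.savez(f"wC{i}.npz",p=pic,d=d,**mm);cv2.imwrite(f"pics/wC{i}.png",pic[...,::-1])
    z=dict(mm,p=pic);Z.append(z)
    M=(cv2.cvtColor(pic,cv2.COLOR_RGB2HSV)[...,2]<60).astype(np.uint8)
    u=proj(z,[.536,-.105,.036])[0].astype(int); N=np.zeros_like(M);r=110
    N[u[1]-r:u[1]+r,u[0]-r:u[0]+r]=M[u[1]-r:u[1]+r,u[0]-r:u[0]+r]
    N=cv2.morphologyEx(N,cv2.MORPH_OPEN,np.ones((5,5)))
    c=max(cv2.findContours(N,cv2.RETR_EXTERNAL,cv2.CHAIN_APPROX_NONE)[0],key=cv2.contourArea)
    print(u,cv2.minAreaRect(c),manip.get_tcp_pos(),mm["position"])
    print(cv2.minAreaRect((onz(z,cv2.convexHull(c)[:,0],.036)[:,:2]*1000).astype(np.float32)))
    z["b"]=cv2.approxPolyDP(c,8,True)[:,0]; print(z["b"].tolist())
    if len(z["b"])==4: print(onz(z,z["b"],.036))
print(manip.get_time_s())
E
```

```text
[317 289] ((317.0, 287.0), (110.0, 64.0), 90.0) [ 0.4718 -0.1009  0.2217] [ 0.4052 -0.1002  0.3466]
((535.7882080078125, -104.95172882080078), (109.36126708984375, 57.23866271972656), 0.4766686260700226)
[[285, 233], [289, 342], [346, 342], [348, 232]]
[[ 0.4822 -0.1336  0.036 ]
 [ 0.5904 -0.1324  0.036 ]
 [ 0.5902 -0.0775  0.036 ]
 [ 0.4812 -0.0778  0.036 ]]
[364 257] ((365.5, 255.5), (115.0, 65.0), 90.0) [ 0.5009 -0.1416  0.2212] [ 0.4356 -0.1423  0.3469]
((536.2630615234375, -105.21284484863281), (109.09516906738281, 57.11919403076172), 0.6448621153831482)
[[333, 199], [334, 313], [393, 312], [398, 199]]
[[ 0.4829 -0.1338  0.036 ]
 [ 0.5908 -0.1323  0.036 ]
 [ 0.5899 -0.0768  0.036 ]
 [ 0.483  -0.0777  0.036 ]]
5.625
```

View pics/wC1.png

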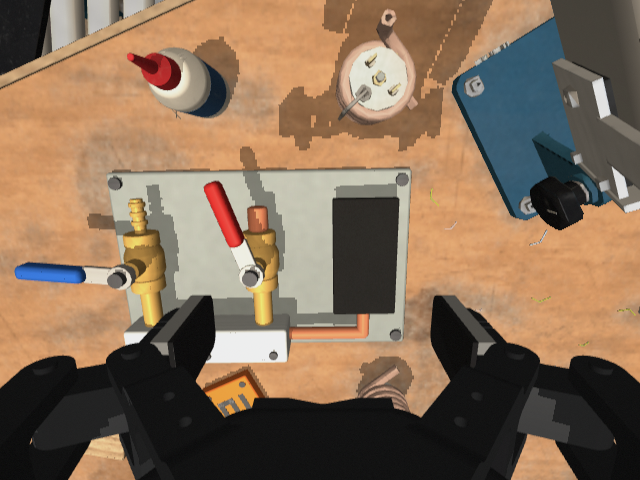

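The pad is sharp at (365,256), and both near views put its centre at (0.536, -0.105) with the given size at z = 36 mm. Now I'll pick up the plain half.

```bash
python3 - <<'E'
from pick import *
from rig import optics
np.set_printoptions(precision=4,suppress=True)
manip.reach(np.array([.56,-.06,.40]),q(np.pi/2))
manip.reach(np.array([.58,.24,.36]),q(np.radians(-14.55)))
print(manip.get_joint_pos())
pick(.5943,.2465,np.radians(-14.55))
manip.reach(np.array([.59,.24,.36]),q(np.radians(-14.55)))
p,_=optics.camera("wrist");cv2.imwrite("pics/g1.png",p[...,::-1])
print(manip.get_time_s(),manip.get_contact_force())
E
```

```text
[ 0.2816  0.3255  1.287  -0.0002  1.5298  0.5357]
touch True 0.009363177224342172
w 0.05646649850514599 65.4694676399231
w 0.05650312490873515 [0.5935 0.2462 0.0991] 12.175
13.2417 [-0.1604  0.8796 -2.6128]
```

View pics/g1.png

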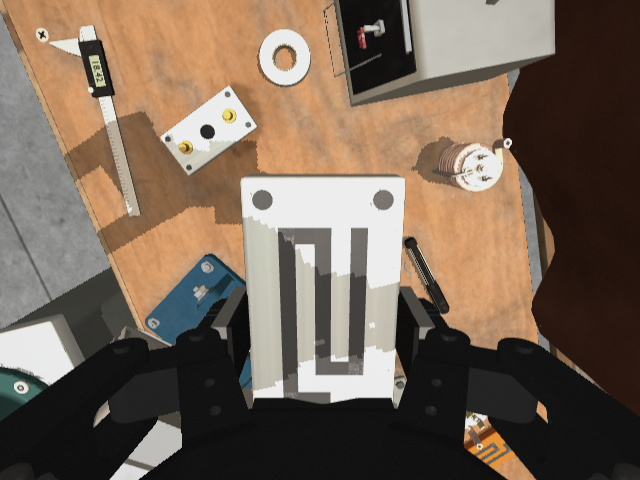

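The plain half is held squarely between the pads, channel face up, at about (320,290).

```bash
cat >> pick.py <<'E'
def place(x,y,yaw,z):
    manip.reach(np.array([x,y,.36]),q(yaw)); manip.move_l(np.array([x,y,z+.05]),rate=.25)
    manip.move_l(np.array([x,y,z+.010]),rate=.1); manip.pause(.2); print(manip.get_tcp_pos())
    hit=manip.move_l(np.array([x,y,z-.004]),rate=.02,until_force=5)
    print("hit",hit,manip.get_tcp_pos(),manip.get_contact_force())
    w=manip.get_width(); gripper_to(w+.006); gripper_to(.078)
    manip.move_l(np.array([x,y,z+.06]),rate=.2)
E
python3 - <<'E'
from pick import *
from rig import optics
np.set_printoptions(precision=4,suppress=True)
yw=np.radians(.65-90)
place(.5361,-.1051,yw,.0494)
manip.reach(np.array([.58,-.105,.22]),q(yw)); manip.pause(.2)
mm=optics.camera_model("wrist");p,d=optics.camera("wrist");cv2.imwrite("pics/g2.png",p[...,::-1]);np.savez("wD0.npz",p=p,d=d,**mm)
print(manip.get_time_s(),mm["position"])
E
```

```text
[ 0.5367 -0.1053  0.0602]
hit True [ 0.5361 -0.1051  0.0496] [-1.6762 -0.4764  6.307 ]
18.8167 [ 0.6437 -0.104   0.3432]
```

View pics/g2.png

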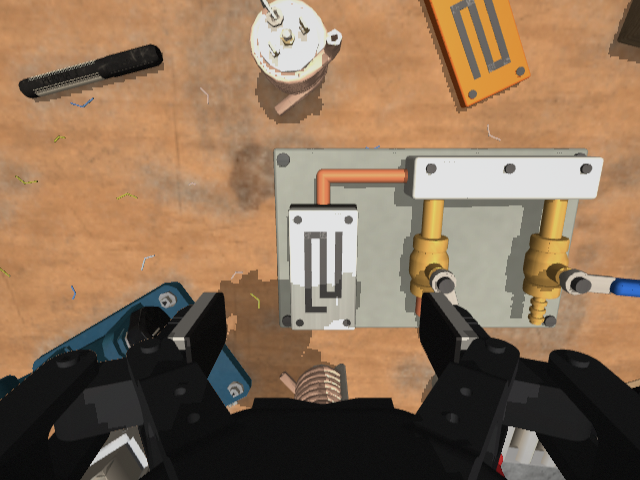

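The half lies on the pad at (323,267), apparently square to it. I'll measure it.

```bash
python3 - <<'E'
from h import *
z=np.load("wD0.npz");hsv=cv2.cvtColor(z["p"],cv2.COLOR_RGB2HSV)
def rect(M,box,h):
    x0,y0,x1,y1=box;N=np.zeros(M.shape,np.uint8);N[y0:y1,x0:x1]=M[y0:y1,x0:x1]
    N=cv2.morphologyEx(N,cv2.MORPH_OPEN,np.ones((3,3)))
    c=max(cv2.findContours(N,cv2.RETR_EXTERNAL,cv2.CHAIN_APPROX_NONE)[0],key=cv2.contourArea)
    print(cv2.boundingRect(c),cv2.minAreaRect((onz(z,cv2.convexHull(c)[:,0],h)[:,:2]*1000).astype(np.float32)))
rect((hsv[...,1]<45)&(hsv[...,2]>205),(280,195,370,340),.050)
rect((hsv[...,1]<45)&(hsv[...,2]>90),(265,140,610,335),.008)
rect((hsv[...,1]<25)&(hsv[...,2]>225),(400,140,610,210),.052)
cv2.imwrite("pics/c2.png",cv2.resize(z["p"][190:345,260:380,::-1],None,fx=4,fy=4,interpolation=cv2.INTER_CUBIC)[:600])
E
```

```text
(289, 211, 69, 76) ((556.2647094726562, -104.77604675292969), (66.13651275634766, 56.74159622192383), 0.6687228083610535)
(274, 149, 329, 181) ((549.4090576171875, -209.1371612548828), (179.5674285888672, 298.0563049316406), 0.6518032550811768)
(415, 159, 86, 38) ((617.796142578125, -211.8942108154297), (29.144309997558594, 68.71063232421875), 0.664485514163971)
```

View pics/c2.png

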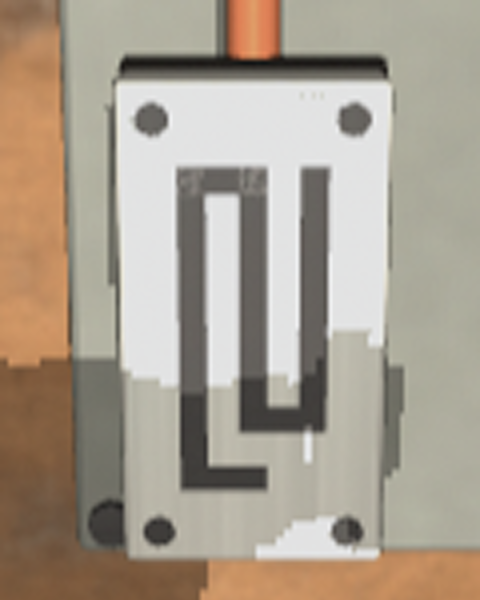

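```bash
python3 - <<'E'
from h import *
z=np.load("wD0.npz");P=onz(z,[(289.2,209.6),(357.3,210),(355,329),(292,329)],.050);print(P.round(4),P.mean(0))
print(onz(z,[(290.5,208),(356.7,208)],.036).round(4))
E
```

```text
[[ 0.5902 -0.0768  0.05  ]
 [ 0.5905 -0.1327  0.05  ]
 [ 0.482  -0.1346  0.05  ]
 [ 0.4813 -0.0779  0.05  ]] [ 0.53601232 -0.1054817   0.05      ]
[[ 0.589  -0.0766  0.036 ]
 [ 0.5897 -0.1335  0.036 ]]
```

The placed half is within about 0.3 mm of the pad (edges agree). Next, the stubbed half.

```bash
python3 - <<'E'
from pick import *
from rig import optics
np.set_printoptions(precision=4,suppress=True)
yw=np.radians(.65-90); yu=np.radians(18.98-90)
manip.reach(np.array([.58,-.105,.40]),q(yw))
manip.reach(np.array([.55,.26,.38]),q(yu))
h=pick(.4690,.3532,yu)
manip.move_l(np.array([.4690,.3532,.36]),rate=.3)
manip.reach(np.array([.58,.23,.38]),q(yu))
print(h,manip.get_width(),manip.get_time_s())
place(.5361,-.1051,yw,.050+h)
manip.reach(np.array([.58,-.105,.22]),q(yw)); manip.pause(.2)
mm=optics.camera_model("wrist");p,d=optics.camera("wrist");np.savez("wD1.npz",p=p,d=d,**mm)
cv2.imwrite("pics/c3.png",cv2.resize(p[190:345,260:380,::-1],None,fx=4,fy=4,interpolation=cv2.INTER_CUBIC)[:600])
print(manip.get_time_s(),mm["position"])
E
```

```text
touch False 0.009891844620680745
w 0.05607949645824481 64.13566589355469
w 0.05637191835916755 [0.4685 0.3529 0.0994] 24.8417
0.013891844620680745 0.05628738168745874 26.5667
[ 0.5367 -0.1053  0.0747]
hit True [ 0.5361 -0.1051  0.0645] [ 0.165  -0.4491  5.5882]
31.9833 [ 0.6436 -0.104   0.3431]
```

View pics/c3.png

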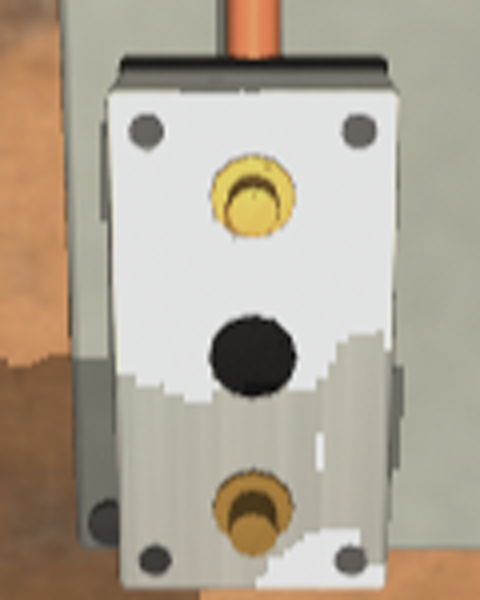

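```bash
cat > lever.py <<'E'
from h import *
from rig import manip,gripper_to
def sweep(hx,hy,a0,a1,off,z=.087,r=.055):
    "grip lever pointing at world angle a0 (deg), turn it to a1; tool y = angle+off"
    H=np.array([hx,hy,z]); at=lambda a:H+r*np.array([np.cos(np.radians(a)),np.sin(np.radians(a)),0]); Q=lambda a:q(np.radians(a+off))
    manip.reach(at(a0)+[0,0,.09],Q(a0)); gripper_to(.036,30)
    manip.move_l(at(a0),rate=.12); print(manip.get_tcp_pos(),manip.get_contact_force())
    gripper_to(.0,30); print("w",manip.get_width())
    f0=manip.get_contact_force()
    for a in np.linspace(a0,a1,1+int(np.ceil(abs(a1-a0)/9)))[1:]:
        hit=manip.move_l(at(a),Q(a),rate=.07,until_force=25)
        if hit: print("force stop at",a); break
    manip.pause(.2); print("end",manip.get_tcp_pos(),manip.get_contact_force()-f0,manip.get_time_s())
    gripper_to(.036); manip.move_l(manip.get_tcp_pos()+[0,0,.10],rate=.2)
E
python3 - <<'E'
from lever import *
from rig import optics
np.set_printoptions(precision=4,suppress=True)
z=np.load("wD1.npz");c=np.array([(108,91),(399,92),(385,587),(121,587)])/4+[260,190]
P=onz(z,c,.064);print(P,P.mean(0))
if abs(P.mean(0)[:2]-[.536,-.1053]).max()<.0015:
    sweep(.5371,-.2003,199.4,272.2,-270)
    mm=optics.camera_model("wrist");p,d=optics.camera("wrist");np.savez("wE0.npz",p=p,d=d,**mm);cv2.imwrite("pics/e0.png",p[...,::-1])
E
```

```text
[[ 0.5901 -0.0763  0.064 ]
 [ 0.5905 -0.1333  0.064 ]
 [ 0.4822 -0.1344  0.064 ]
 [ 0.4815 -0.0775  0.064 ]] [ 0.5361 -0.1054  0.064 ]
[ 0.4857 -0.2188  0.0875] [ 0.0905  0.4936 -0.2979]
w 0.0112004362102865
end [ 0.5395 -0.2562  0.0878] [-0.468  -3.5556  3.5251] 37.1917
```

```bash
cat > look.py <<'E'
from h import *
from rig import manip,optics
def look(tag,p,yaw=np.radians(-89.35)):
    manip.reach(np.array(p),q(yaw)); manip.pause(.2)
    z=optics.camera_model("wrist");pic,d=optics.camera("wrist");np.savez(tag+".npz",p=pic,d=d,**z);cv2.imwrite(f"pics/{tag}.png",pic[...,::-1])
    s=cv2.cvtColor(pic,cv2.COLOR_RGB2HSV).astype(int)
    for n,M,hub in(("red",((s[...,0]<6)|(s[...,0]>174))&(s[...,1]>180)&(s[...,2]>80),(.5371,-.2003,.08)),("blue",(abs(s[...,0]-110)<12)&(s[...,1]>170)&(s[...,2]>80),(.5383,-.3053,.08))):
        u=proj(z,hub)[0]; yy,xx=np.mgrid[0:480,0:640]; M=M&(np.hypot(xx-u[0],yy-u[1])<110)
        cs=cv2.findContours(cv2.morphologyEx(M.astype(np.uint8),cv2.MORPH_OPEN,np.ones((3,3))),cv2.RETR_EXTERNAL,cv2.CHAIN_APPROX_NONE)[0]
        if not cs: print(n,"none");continue
        c=max(cs,key=cv2.contourArea); W=onz(z,cv2.convexHull(c)[:,0],.084)[:,:2]*1000
        r=cv2.minAreaRect(W.astype(np.float32)); v=np.array(r[0])-np.array(hub[:2])*1000
        print(n,u,r,"dir from hub",np.degrees(np.arctan2(v[1],v[0]))%360)
    print(manip.get_time_s())
E
python3 -c "
from look import *
look('L1',(.62,-.27,.30))"
```

```text
red [254.0128484  291.73642359] ((540.7752685546875, -253.33822631835938), (9.813905715942383, 49.795379638671875), 0.6935398578643799) dir from hub 273.963957921678
blue [356.24276022 291.7997865 ] ((538.1211547851562, -358.52154541015625), (46.56572341918945, 12.823074340820312), 85.10408782958984) dir from hub 269.8074644892934
39.9667
```

View pics/L1.png

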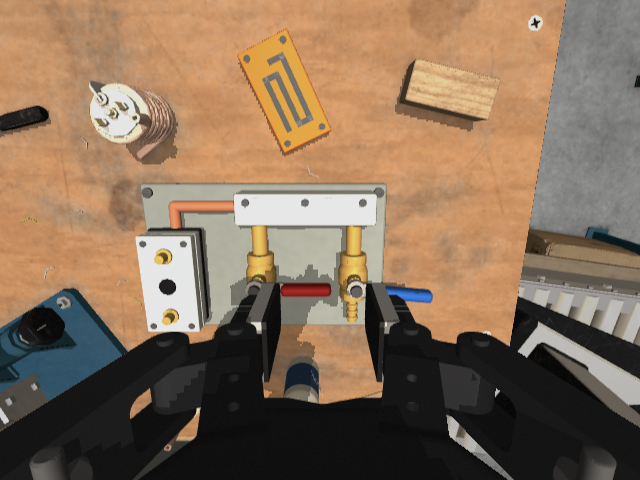

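The red sleeve at (306,290) lies exactly across its pipe (270.7° against the fixture's 0.65° yaw, so at its stop). The stack stands at (170,285), and the blue lever is still shut at (410,295).

```bash
python3 - <<'E'
from lever import *
from look import look
np.set_printoptions(precision=4,suppress=True)
sweep(.5383,-.3053,264.9,179.0,90)
look('L2',(.44,-.19,.38),np.pi/2)
E
```

```text
[ 0.5339 -0.3605  0.0876] [ 0.6566  0.4853 -0.2393]
w 0.010902564351237641
end [ 0.4841 -0.3055  0.0881] [-1.4745 -1.8511  4.2925] 46.0833
red [314.1188 278.6242] ((536.72900390625, -252.5478515625), (49.859840393066406, 11.918230056762695), 89.98257446289062) dir from hub 269.59316694347007
blue [230.3954 279.5469] ((484.39996337890625, -304.2967529296875), (48.56290817260742, 11.166625022888184), 0.1006854996085167) dir from hub 178.9336707399121
49.9083
```

View pics/L2.png

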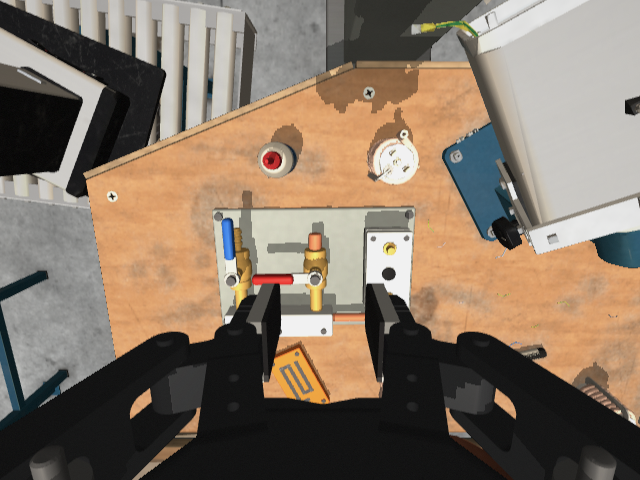

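Blue at (228,240) now lies along its pipe and red at (273,280) lies across its pipe. The pile is in place, and the bottle and coil stand where they were.

```bash
python3 -c "
from rig import ticket
print(ticket.close_job())"
```

```text
the job is handed in; nothing more can be done
None
```

The job is handed in at about 50 s: both halves sit flush on the pad with the stubbed half on top, the red vent was turned shut first and then the blue vacuum opened, and the coil, bottle and tape roll were left alone.

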